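# Set the backlight tester's range and start the test

### The job

The backlight tester's selector stands at rest. Push its upright tab round gently with the side of a fingertip, without gripping it, until the tab points at the cross-shaped mark; only then press the large round test button at the far edge of the panel all the way in and let it come back up. Leave the tab pointing at the cross, and lift, carry or knock aside nothing that lies around.

Things in the scene. Friction and masses are not known exactly. Their poses are not given: they have to be found in the camera images.
- tester: Bench tester for TV backlights: fixed grey box with a flat black top panel, 260 x 260 mm, 70 mm high. Origin on the table under the selector's axis; the box reaches 120 mm towards its own -x (its front, roughly facing the robot), 140 mm towards +x and 130 mm to each side in y. Selector at the origin, test button 110 mm from it towards +x.
- selector (a joint): Angle of the rotary selector, rad: 0 = tab towards the tester's front (-x), positive = counterclockwise seen from above; stops at -2.2 and +2.2. Starts between -0.4 and 0.4. No spring or clicks: light friction (0.08 N m, about 1.5 N at the tab), stays where left. The four marks lie at -1.83, -0.96, 0.96 and 1.83
- axis (a point): Point on the selector's axis at the height of the panel (70 mm above the table). The selector is a grey disc of 40 mm radius whose top is 12 mm above the panel, with a hub of 12 mm radius up to 20 mm above the panel, and the tab
- tab (a point): Centre of the outer part of the tab, 55 mm from the axis and 30 mm above the panel. The tab is an upright grey fin pointing radially outward, 8 mm thick, reaching from 30 to 66 mm from the axis and from 8 to 42 mm above the panel. Its flat sides are what is pushed
- aim (a point): Point that the tab points at: on the tab's centre line, 95 mm from the axis, 4 mm above the panel; it turns with the selector. It lies over a mark's centre when the tab points right at that mark
- mark_cross: THE TARGET: plus-shaped cross, 32 mm over its arms, arms 9 mm wide, 4 mm thick bare aluminium, fixed on the tester's black panel; origin at the centre of its underside, on the panel, 95 mm from the selector's axis. Which mark sits at which of the four places changes from run to run
- mark_disc: Solid disc, 28 mm across, 4 mm thick bare aluminium, fixed on the tester's black panel; origin at the centre of its underside, on the panel, 95 mm from the selector's axis. Which mark sits at which of the four places changes from run to run
- mark_bar: Single straight bar, 32 x 9 mm, 4 mm thick bare aluminium, fixed on the tester's black panel; origin at the centre of its underside, on the panel, 95 mm from the selector's axis. Which mark sits at which of the four places changes from run to run
- mark_ring: Ring, 32 mm across, 22 mm hole, 4 mm thick bare aluminium, fixed on the tester's black panel; origin at the centre of its underside, on the panel, 95 mm from the selector's axis. Which mark sits at which of the four places changes from run to run
- test_button (a joint): Travel of the test button, m: 0 = up, 0.006 = fully in; a spring needs 5 N to bring it fully in and lifts it again
- test_button_top (a point): Centre of the top of the test button, a round grey cap 32 mm across in a steel housing, facing up
- capacitor: Blue upright capacitor, 24 mm across, 37 mm high, loose on the tester; origin under its centre; not to be moved
- fuse_cup: White plastic cup, 40 mm across, 28 mm high, loose on the tester; origin under its centre; not to be moved
- tape: Roll of tape, 90 mm across, 22 mm high, lying loose; not to be moved
- screwdriver: Screwdriver 190 mm long, lying loose along its x; not to be moved
- remote: Black remote control 170 x 44 x 20 mm, lying loose; not to be moved
- spray_can: Green spray can, 54 mm across, 200 mm high, standing loose; not to be moved
- board: Green circuit board 130 x 90 mm with parts up to 28 mm high, lying loose; not to be moved

How it is judged:
By the outcome, as a careful person would: the job done as asked, in the order asked, and still so for the second after the job is handed in, with the robot touching nothing.
It also fails if it takes over 54 s, if anything falls off the work surface, if the arm or the gripper's body presses on something with over 40 N, if the wrist force passes 120 N, or if a joint passes its speed limit or range.

### The arm

A 6-joint arm with a two-finger parallel gripper is mounted at the origin on the work surface. World frame = base frame: x ahead of the robot, y to its left, z up, the work surface at z = 0. Lengths are in m, angles in rad, forces in N, time in s.
With the tool pointing down it reaches from about 0.375 to 0.825 m from the base axis. Payload 5.5 kg.
Tool frame: the origin (TCP) lies at the very end of the fingers, on their centre line; the grasp point (between the pads) lies 19 mm behind it; x points along the fingers, y is the direction in which the jaws open and shut, and the axes are right-handed (so a half turn about x gives the same grasp; the last joint's range is limited). The gripper opens to 85 mm and grips with 20 to 120 N. Pads are 22 mm wide; open, the fingers measure 114 mm over their backs; the gripper's body (76 mm by 85 mm) begins 54 mm behind the grasp point. The pads swing forward as they close: fully open they stand 13 mm farther back than shut.
Start: joints at [1.323, 0.314, -0.047, 1.21, 0, 1.571], TCP at [0.147, 0.582, 0.231] pointing down, gripper open.
Joint ranges: [-2.67, 2.67], [-0.69, 1.73], [-1.03, 1.25], [-2.08, 2.16], [-1.42, 1.45], [-3.14, 3.14]. Speed limits (rad/s): [2.39, 2.39, 3.01, 3.14, 3.14, 3.14].

### API

Orientations are given as a rotation vector (axis times angle).
In Python, from plant import observe, snapshot, camera_model, close_job gives the robot as it stands.
- The arm moves only by the shell command python3 -m creep 'ROWS' [FORCE]. ROWS is JSON, a list of rows, each a list of 5 numbers: the opening, from 0 (shut) to 1 (fully open), then the shift along the tool's x, y, z in mm, then the turn about the tool's x in degrees. In form: [[grip, tx, ty, tz, spin], ...]. A call has 1 to 20 rows; each row shifts and turns the pose as measured when the row begins, along the tool's axes as they then stand; what a row does not reach is not made up. A row lasts 1/10 s, in which the tool goes at most 50 mm and 8.59 degrees, less where a joint would pass 70% of its speed; a pose out of reach is approached as far as the arm can. A call is refused whole if a number of a shift passes 50 or a number of a turn 8.59, either way. A call with a gripper value outside its range is refused whole. The fingers move at their own pace and stop on an object; FORCE is the grip in N (left out, the last holds). Time passes only in rows, so rows that do not move let the fingers close. It gives the time, the measured TCP pose, the force and the opening at its end, in the units of the state.
- observe(): the state, without advancing time (a new reading comes with each control period).
- snapshot(name): name is "side" or "top"; returns (picture, depth): 400x640x3 uint8, blue, green, red; 400x640 float32, m along the optical axis (not along the pixel's ray), 0 where there is no reading.
- camera_model(name): a dict with "vfov" (degrees; the focal length in pixels is half the picture's height over the tangent of half this angle, whatever the lens; pixels are square), "cx", "cy" (the principal point, pixels), "k1" (the pictures are not rectified: a ray, as slopes to the right and down, at radius r is drawn at 1 + k1 r^2 times it, then the intrinsics apply), "position" and "attitude" of the camera in the world. Camera axes: x right, y up, looking along -z (the intrinsics and any distortion apply to the point x, -y, -z); pixel columns grow to the right and rows downward; lengths in m; the calibration is good to about 2 mm. A picture is of the moment at which its call begins. camera_model takes no time and is no camera call.
- close_job(): hands the job in, once; it reports no verdict.
The state is a dict: "time_s": time; "joint_pos": joint angles; "joint_velocities": joint speeds; "tau": joint torques, N m; "tcp_pos": TCP position; "tcp_rot": TCP orientation; "wrist_force": force on the tool from outside, world axes, zero at the start; "wrist_torque": the same for the moment, N m; "gripper_width": finger opening in m.
Only numpy, scipy, OpenCV 4.12 (cv2) and the standard library are available. Lean on these libraries where they do the work, as an engineer would, in place of code of your own. Each camera call takes 0.05 s, during which the arm holds its last target.

## Working session

There is one attempt and no reset: what is moved stays moved. The work goes in short steps, Python scripts to look and compute and a shell command to move; the robot and the scene stay as the last step left them, time stands still between calls to the robot, and variables do not carry over. Pictures are saved under pics/ and viewed, and the job is handed in when it is done.

```bash
ls; mkdir -p pics
python3 - <<'E'
from plant import *
import cv2
print(observe())
for n in("side","top"):
    p,d=snapshot(n); cv2.imwrite(f"pics/{n}0.png",p); print(camera_model(n), d[200,320])
    import numpy as np; np.save(f"{n}0.npy",d)
E
```

```text
pics
{'time_s': 0.0, 'joint_pos': array([ 1.32300243e+00,  3.14187066e-01, -4.80807796e-02,  1.21020818e+00,
        4.19988378e-05,  1.57079244e+00]), 'joint_velocities': array([ 1.34207241e-03, -6.86660939e-04,  2.78707125e-03,  1.40038439e-03,
        6.50575646e-04,  2.99621777e-05]), 'tau': array([ 3.14730925e-03, -5.39587712e+01,  3.39753127e+01,  1.90143089e-02,
        6.60932928e-04, -1.65179529e-05]), 'tcp_pos': array([0.14700323, 0.58111249, 0.23045718]), 'tcp_rot': array([ 0.1932227 ,  1.56227801, -0.19583836]), 'wrist_force': array([0.28162204, 0.27529789, 0.41998707]), 'wrist_torque': array([-0.05333544,  0.01254657, -0.00622254]), 'gripper_width': 0.08550419373050347}
{'vfov': 49.47015193853366, 'cx': 315.1124699855642, 'cy': 193.99065698099014, 'k1': 0.017951173088705166, 'position': array([ 0.16595386, -0.82011121,  0.88993785]), 'attitude': array([ 0.87547196, -0.17875256, -0.36011111])} 1.2585511
{'vfov': 46.237057573128766, 'cx': 313.9617396219576, 'cy': 200.01138837637208, 'k1': -0.09147198304645214, 'position': array([0.19532313, 0.07649042, 1.747097  ]), 'attitude': array([ 0.14929493, -0.15025063, -1.57069655])} 1.714105
```

View pics/side0.png

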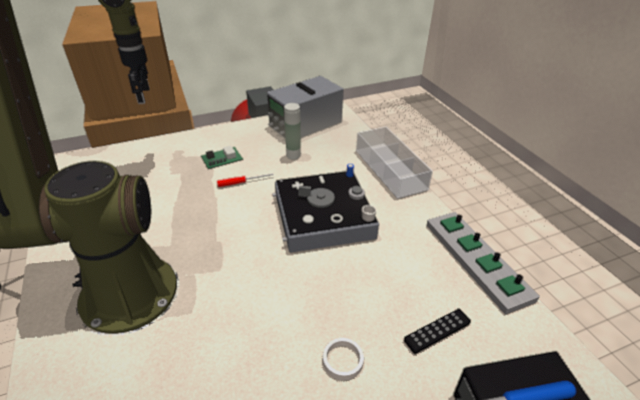

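View pics/top0.png

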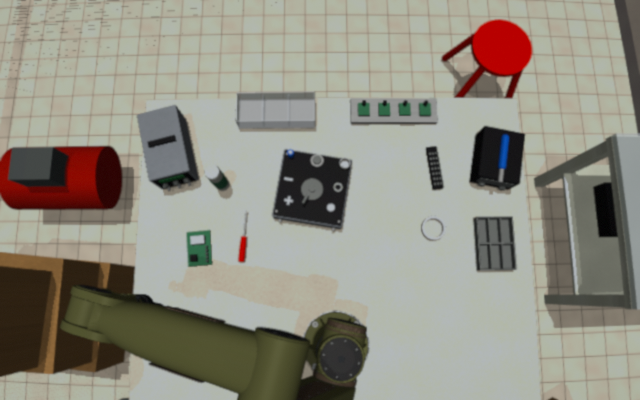

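The top view shows the tester around (313,189), with a cross-like mark near (288,200), the button near (317,160), the capacitor at (290,153) and the cup at (345,163). I'll zoom in.

```bash
cat > h.py <<'E'
import numpy as np, cv2
from scipy.spatial.transform import Rotation as R
from plant import camera_model
def K(n):
    m=camera_model(n); f=200/np.tan(np.radians(m['vfov']/2)); return m,f
def ray(n,u,v):
    m,f=K(n); x=(u-m['cx'])/f; y=(v-m['cy'])/f
    rd=np.hypot(x,y); r=rd
    for _ in range(30): r=rd/(1+m['k1']*r*r)
    s=r/rd if rd>0 else 1
    d=R.from_rotvec(m['attitude']).apply([x*s,-y*s,-1]); return m['position'],d
def onz(n,u,v,z):
    p,d=ray(n,u,v); return p+d*(z-p[2])/d[2]
def proj(n,P):
    m,f=K(n); c=R.from_rotvec(m['attitude']).inv().apply(np.array(P)-m['position'])
    x,y=c[0]/-c[2],-c[1]/-c[2]; k=1+m['k1']*(x*x+y*y); return np.array([x*k*f+m['cx'],y*k*f+m['cy']])
E
python3 - <<'E'
import cv2
p=cv2.imread('pics/top0.png')[140:240,265:365]; cv2.imwrite('pics/topz.png',cv2.resize(p,(600,600),interpolation=cv2.INTER_CUBIC))
p=cv2.imread('pics/side0.png')[155:255,265:390]; cv2.imwrite('pics/sidez.png',cv2.resize(p,(750,600),interpolation=cv2.INTER_CUBIC))
E
```

```text
(no output)
```

View pics/topz.png

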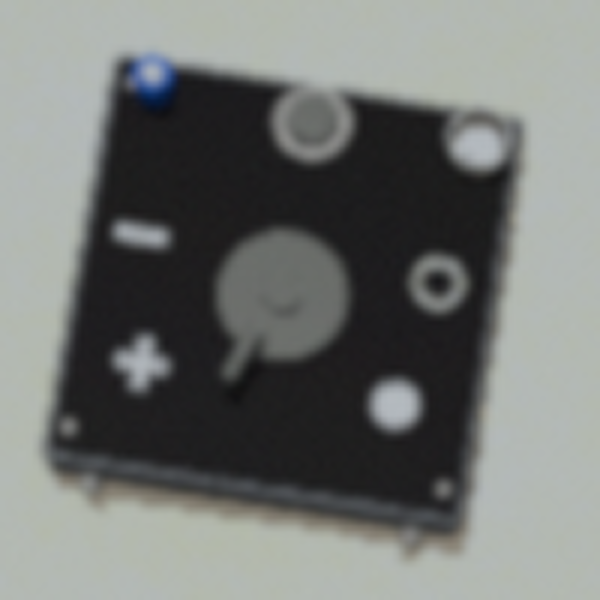

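View pics/sidez.png

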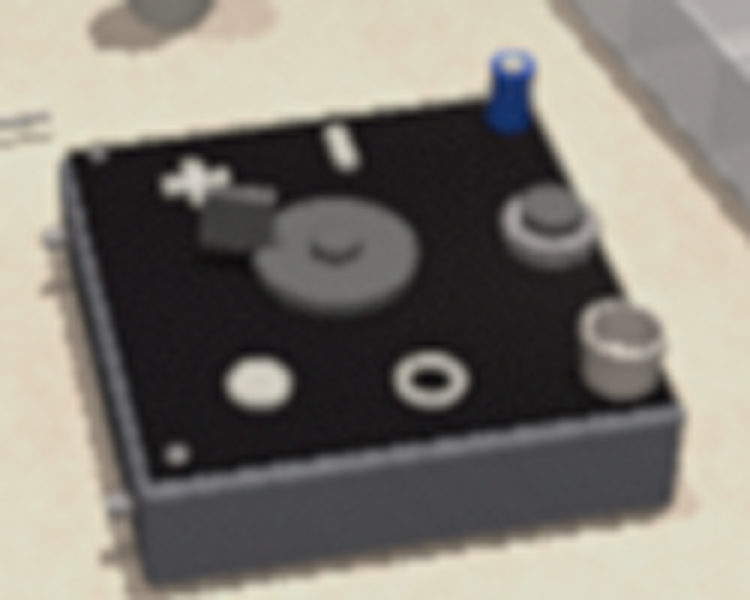

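Cross is at zoomed (141,362) in the top view, front-left, with the bar behind it. The tab stands front-left of the axis, short of the cross. Clockwise from above (negative), so the target is -0.96.

```bash
cat > meas.py <<'E'
import numpy as np,cv2
from h import *
def centroids(n,img,x0,x1,y0,y1,thr=110):
    s=8
    g=cv2.cvtColor(img,cv2.COLOR_BGR2GRAY)[y0:y1,x0:x1]
    G=cv2.resize(g,None,fx=s,fy=s,interpolation=cv2.INTER_CUBIC)
    N,l,st,c=cv2.connectedComponentsWithStats((G>thr).astype(np.uint8))
    return [((c[i]+.5)/s-.5+[x0,y0],st[i,4]/s/s) for i in range(1,N) if 3<st[i,4]/s/s<150]
E
python3 - <<'E'
from meas import *
ex={'top':[(23.5,60.3),(23.7,39.2),(73,47),(65.8,67.3)],'side':None}
img=cv2.imread('pics/top0.png')
C=centroids('top',img,265,365,140,240)
for c,a in C: print(c,a,onz('top',*c,.074))
print('side')
C=centroids('side',cv2.imread('pics/side0.png'),265,390,155,255)
for c,a in C: print(c,a,onz('side',*c,.074))
E
```

```text
[288.01531621 178.64105731] 23.71875 [0.59854586 0.16948239 0.074     ]
[337.84787219 186.70474138] 28.546875 [ 0.56729194 -0.01300343  0.074     ]
[312.20461618 195.26763485] 7.53125 [0.53579734 0.08094951 0.074     ]
[288.10237673 200.02220303] 41.828125 [0.51859712 0.1687174  0.074     ]
[330.39547775 207.00683862] 51.265625 [0.49201171 0.01515889 0.074     ]
side
[321.39236973 178.97092122] 25.1875 [0.59794109 0.16799773 0.074     ]
[297.24179827 184.73756513] 47.984375 [0.51795625 0.16852833 0.074     ]
[336.31894727 217.77638247] 60.890625 [ 0.56670955 -0.01278329  0.074     ]
[307.7311882  218.35483732] 67.953125 [0.4917501 0.0147343 0.074    ]
[294.05526062 230.2121139 ] 4.046875 [ 0.44005097 -0.01567058  0.074     ]
[311.41241476 233.39022163] 64.15625 [ 0.47897257 -0.04451998  0.074     ]
```

```bash
cat > frame.py <<'E'
from meas import *
th=np.array([-1.83,-.96,1.83,.96])
L=95*np.c_[-np.cos(th),-np.sin(th)]/1000
W=(np.array([[.59855,.16948],[.51860,.16872],[.56729,-.01300],[.49201,.01516]])+np.array([[.59794,.168],[.51796,.16853],[.56671,-.01278],[.49175,.01473]]))/2
a=L-L.mean(0);b=W-W.mean(0)
yaw=np.arctan2((a[:,0]*b[:,1]-a[:,1]*b[:,0]).sum(),(a*b).sum())
Rm=np.array([[np.cos(yaw),-np.sin(yaw)],[np.sin(yaw),np.cos(yaw)]])
o=W.mean(0)-Rm@L.mean(0)
w=lambda p:o+Rm@np.array(p)
loc=lambda p:Rm.T@(np.array(p)[:2]-o)
ang=lambda p:np.arctan2(-loc(p)[1],-loc(p)[0])
E
python3 - <<'E'
from frame import *
from plant import observe
print(o,yaw,(W-np.array([w(p) for p in L]))*1000)
for q in [(262,335),(230,382),(247,358)]:
    P=onz('top',q[0]/6+265-.5,q[1]/6+140-.5,.112); print(loc(P)*1000,ang(P))
for q in [(206,190),(274,194)]:
    P=onz('side',q[0]/6+265-.5,q[1]/6+155-.5,.112); print(loc(P)*1000,ang(P))
print('btn',w([.11,0]),loc(onz('top',312/6+265-.5,118/6+140-.5,.085)))
print('cap',loc(onz('top',154/6+265,75/6+140,.107)),'cup',loc(onz('top',478/6+265,135/6+140,.098)))
# heights
for n in('top','side'):
    d=np.load(n+'0.npy'); m,f=K(n)
    def pt(P):
        u,v=proj(n,P); z=d[int(round(v)),int(round(u))]; 
        p,r=ray(n,u,v); c=R.from_rotvec(m['attitude']).inv().apply(r); return p+r*z
    print(n,'panel',pt([*w([-.08,.0]),.07]),'btn',pt([*w([.11,0]),.085]),'disc',pt([*w([.025,0]),.082]))
s=observe(); print(R.from_rotvec(s['tcp_rot']).as_matrix())
E
```

```text
[0.55869783 0.0822847 ] -0.17142500922142864 [[-0.10983926  0.12847091]
 [-0.00762799  0.36347234]
 [-0.02610148 -0.54045449]
 [ 0.14356873  0.04851124]]
[-32.55575475   7.50237309] -0.22649280299435645
[-63.66542253  21.41303175] -0.32445133690567335
[-47.73974425  13.93501428] -0.2840049459150895
[-59.88405239  22.26276887] -0.3559311143524848
[-28.33963343  12.35984899] -0.41126247162460106
btn [0.66708553 0.06352017] [0.11168964 0.00131742]
cap [0.11478538 0.0973097 ] cup [ 0.11265141 -0.10253922]
top panel [0.47908735 0.09587813 0.07461531] btn [0.66394861 0.06360641 0.09605187] disc [0.58257665 0.07801706 0.08523895]
side panel [0.47962197 0.09520662 0.07064895] btn [0.66138208 0.05346344 0.09416111] disc [0.58304215 0.07739761 0.08255992]
[[-3.91456489e-04  2.45260886e-01  9.69457036e-01]
 [-1.46767972e-03  9.69455925e-01 -2.45261198e-01]
 [-9.99998846e-01 -1.51886152e-03 -1.95353839e-05]]
```

```bash
cat > plan.py <<'E'
from frame import *
from plant import observe
import sys
def go(P,yang=None):  # world target, tool-y angle deg
    s=observe(); M=R.from_rotvec(s['tcp_rot']).as_matrix(); t=s['tcp_pos']
    d=M.T@(np.array(P)-t)*1000
    cur=np.degrees(np.arctan2(M[1,1],M[0,1]))
    sp=0 if yang is None else (cur-yang+180)%360-180
    print('tcp',t.round(4),'ang',cur.round(2),'-> tool mm',d.round(1),'spin',round(sp,2),'F',s['wrist_force'].round(2),'w',s['gripper_width'].round(4),'t',s['time_s'])
def tabpose(th,off,r=.053,z=.094):
    phi=np.pi+th+yaw; d=np.array([np.cos(phi),np.sin(phi)]); cw=np.array([np.sin(phi),-np.cos(phi)])
    P=o+d*r-cw*off
    return [*P,z],np.degrees(phi)-90
E
python3 - <<'E'
from plan import *
P,a=tabpose(-.31,.050,z=.15); print(P,a); go(P,a)
print('can',onz('top',212,172,.2),onz('top',225,192,0))
E
```

```text
[np.float64(0.4885698918353145), np.float64(0.06250916049050984), 0.15] 62.41637881956538Traceback (most recent call last):
  File "<stdin>", line 2, in <module>
  File "plan.py", line 9, in go
    print('tcp',t.round(4),'ang',cur.round(2),'-> tool mm',d.round(1),'spin',round(sp,2),'F',s['wrist_force'].round(2),'w',s['gripper_width'].round(4),'t',s['time_s'])
                                                                                                                           ^^^^^^^^^^^^^^^^^^^^^^^^
AttributeError: 'float' object has no attribute 'round'
```

```bash
sed -i "s/s\['gripper_width'\].round(4)/round(s['gripper_width'],4)/" plan.py
python3 - <<'E'
from plan import *
P,a=tabpose(-.31,.050,z=.15); print(P,a); go(P,a)
print('can',onz('top',212,172,.2),onz('top',225,192,0))
E
```

```text
[np.float64(0.4885698918353145), np.float64(0.06250916049050984), 0.15] 62.41637881956538
tcp [0.147  0.5812 0.2305] ang 75.8 -> tool mm [  81.1 -418.9  458.3] spin 13.39 F [ 0.18 -0.52  0.52] w 0.0855 t 0.1
can [0.59315135 0.42285618 0.2       ] [0.56536557 0.41453158 0.        ]
```

```bash
python3 -m creep '[[0,0,-20,22,0],[0,0,-30,33,0],[0,0,-30,33,0],[0,0,-30,33,0],[0,0,-30,33,0],[0,0,-30,33,0],[0,0,-30,33,0],[0,0,-30,33,0],[0,0,-30,33,0],[0,0,-30,33,0],[0,0,-30,33,0],[0,0,-30,33,0],[0,0,-20,20,0]]' 20
python3 - <<'E'
from plan import *
P,a=tabpose(-.31,.050,z=.15); go(P,a)
E
```

```text
time_s: 1.4
tcp_pos: [0.4565, 0.1081, 0.2266]
tcp_rot: [0.183, 1.565, -0.192]
wrist_force: [-0.4, 1.1, -0.8]
gripper_width: 0.0002
tcp [0.4565 0.1081 0.2266] ang 76.35 -> tool mm [ 76.7 -36.3  42. ] spin 13.93 F [-0.4   1.09 -0.78] w 0.0002 t 1.4
```

```bash
python3 -m creep '[[0,0,-12,14,0],[0,0,-12,14,0],[0,0,-12,14,0],[0,10,0,0,3],[0,15,0,0,4],[0,15,0,0,4],[0,15,0,0,3],[0,10,0,0,0],[0,10,0,0,0],[0,0,0,0,0]]'
python3 - <<'E'
from plan import *
from plant import snapshot
P,a=tabpose(-.31,.050,z=.15); go(P,a)
for n in('top','side'):
    p,d=snapshot(n); cv2.imwrite(f'pics/{n}1.png',p)
    c=p[140:240,265:365] if n=='top' else p[135:255,245:395]
    cv2.imwrite(f'pics/{n}1z.png',cv2.resize(c,None,fx=5,fy=5,interpolation=cv2.INTER_CUBIC))
E
```

```text
time_s: 2.4
tcp_pos: [0.4898, 0.0547, 0.1462]
tcp_rot: [0.385, 1.54, -0.399]
wrist_force: [-0.4, -0.7, 0.2]
gripper_width: -0.0003
tcp [0.4898 0.0547 0.1462] ang 61.38 -> tool mm [-3.9  6.2 -4.8] spin -1.04 F [-0.38 -0.68  0.15] w -0.0003 t 2.4
```

View pics/side1z.png

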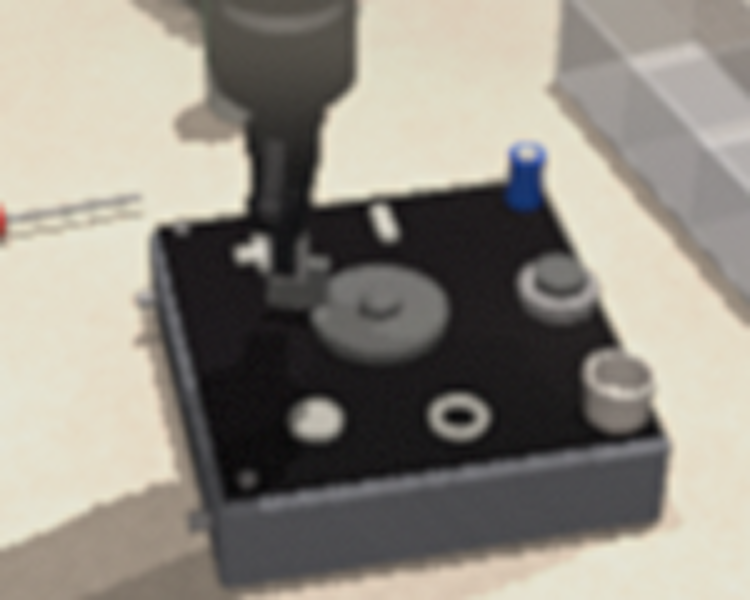

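View pics/top1z.png

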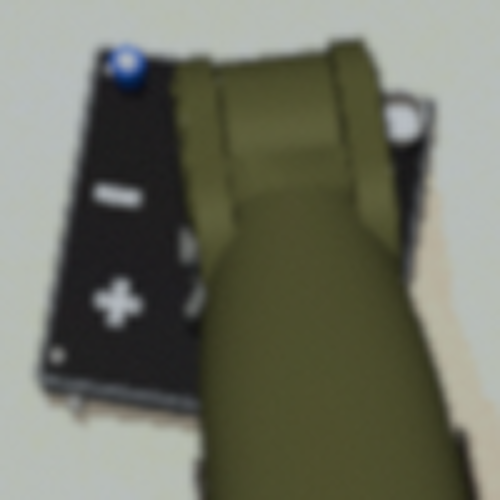

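The fingers are shut, clear of the tab on its near side (tip at about zoomed (288,250) in the side view). The tab and other things are unmoved. Lowering now.

```bash
python3 -m creep '[[0,10,0,0,-1],[0,10,0,-2,0],[0,10,0,-2,0],[0,10,0,0,0],[0,8,0,0,0],[0,3,0,0,0],[0,0,0,0,0]]'
python3 - <<'E'
from plan import *
P,a=tabpose(-.31,.020); go(P,a)
E
```

```text
time_s: 3.2
tcp_pos: [0.4875, 0.0568, 0.0932]
tcp_rot: [0.371, 1.539, -0.381]
wrist_force: [-0.4, 0.1, -0.3]
gripper_width: -0.0001
tcp [0.4875 0.0568 0.0932] ang 62.52 -> tool mm [-1.1 35.6 -1.7] spin 0.11 F [-0.45  0.12 -0.3 ] w -0.0001 t 3.2
```

Now approach in +y until contact is felt.

```bash
for i in 1; do python3 -m creep '[[0,-1,8,-1,0],[0,0,8,-1,0],[0,0,6,0,0],[0,0,4,0,0],[0,0,2,0,0]]'; done
python3 - <<'E'
from plan import *
P,a=tabpose(-.31,.020); go(P,a)
E
```

```text
time_s: 3.7
tcp_pos: [0.501, 0.0853, 0.0953]
tcp_rot: [0.371, 1.537, -0.38]
wrist_force: [-0.3, -0.2, 0.4]
gripper_width: -0.0002
tcp [0.501  0.0853 0.0953] ang 62.53 -> tool mm [ 1.3  4.  -0.5] spin 0.11 F [-0.27 -0.17  0.4 ] w -0.0002 t 3.7
```

```bash
python3 -m creep '[[0,0,2,0,0],[0,0,2,0,0]]'; python3 -m creep '[[0,0,2,0,0],[0,0,2,0,0]]'; python3 -m creep '[[0,0,2,0,0],[0,0,2,0,0]]'
```

```text
time_s: 3.9
tcp_pos: [0.5033, 0.0894, 0.0955]
tcp_rot: [0.371, 1.537, -0.38]
wrist_force: [0.1, -0.5, -0.1]
gripper_width: -0.0
time_s: 4.1
tcp_pos: [0.5051, 0.093, 0.0954]
tcp_rot: [0.371, 1.537, -0.38]
wrist_force: [-1.1, -2.4, 0.8]
gripper_width: 0.0001
time_s: 4.3
tcp_pos: [0.5066, 0.0959, 0.0953]
tcp_rot: [0.37, 1.537, -0.382]
wrist_force: [-0.3, -2.1, 2.3]
gripper_width: -0.0002
```

Run:
```python
from plan import *
for q in ([.504,.0905],[.5066,.0959]):
  l=loc(q); print(l*1000, ang(q))
  for th in(-.28,-.31,-.34,-.38,-.4):
    phi=np.pi+th; d=np.array([np.cos(phi),np.sin(phi)]); cw=np.array([np.sin(phi),-np.cos(phi)])
    print(th,(l@d*1000).round(1),(l@cw*1000).round(1))
p,d=__import__('plant').snapshot('side'); cv2.imwrite('pics/side2.png',p)
cv2.imwrite('pics/side2z.png',cv2.resize(p[135:255,245:395],None,fx=5,fy=5,interpolation=cv2.INTER_CUBIC))
```

```text
[-55.29753028  -1.23583158] 0.022345046506476732
-0.28 52.8 -16.5
-0.31 52.3 -18.0
-0.34 51.7 -19.6
-0.38 50.9 -21.7
-0.4 50.5 -22.7
[-53.65680719   4.52854417] -0.08419877626708915
-0.28 52.8 -10.5
-0.31 52.5 -12.1
-0.34 52.1 -13.6
-0.38 51.5 -15.7
-0.4 51.2 -16.7
```

View pics/side2z.png

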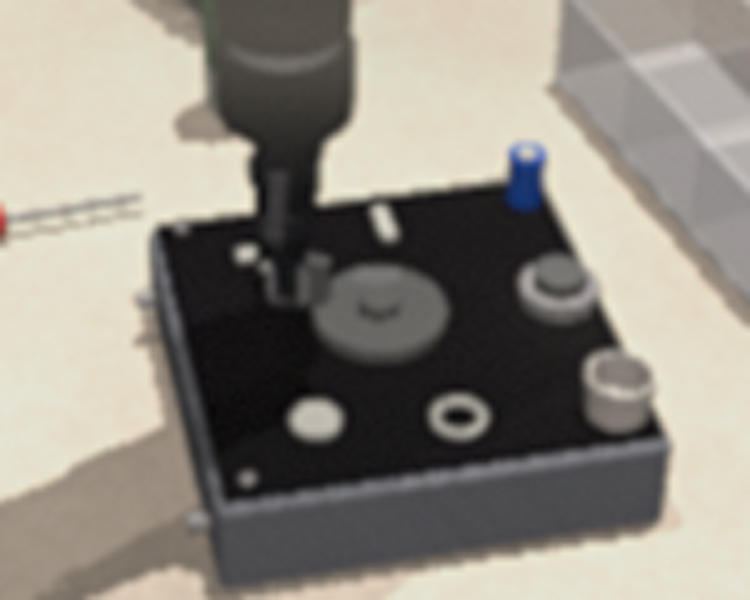

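The finger is flush against the near side of the tab (zoomed (300,280)). Now push along the arc, turning with the tab.

```bash
python3 -m creep '[[0,0,2,-0.7,3],[0,0,2,-0.7,3],[0,0,2.1,-0.7,2.3],[0,0,2.1,-0.7,2.3],[0,0,2.1,-0.7,2.3]]'
python3 - <<'E'
from plan import *
go(*tabpose(-.60,.017,r=.052))
E
```

```text
time_s: 4.85
tcp_pos: [0.5094, 0.1055, 0.0953]
tcp_rot: [0.551, 1.495, -0.567]
wrist_force: [-0.3, -1.6, 1.3]
gripper_width: -0.0001
tcp [0.5094 0.1055 0.0953] ang 49.03 -> tool mm [ 1.3  0.8 -0.5] spin 3.23 F [-0.33 -1.61  1.25] w -0.0001 t 4.85
```

```bash
python3 -m creep '[[0,0,2.4,-0.8,3],[0,0,2.4,-0.8,3],[0,0,2.3,-0.8,3],[0,0,2.2,-0.7,3],[0,0,1,0,2],[0,0,0,0,0]]'
python3 - <<'E'
from plan import *
go(*tabpose(-.80,.017,r=.052))
p,d=__import__('plant').snapshot('side'); cv2.imwrite('pics/side3.png',p)
cv2.imwrite('pics/side3z.png',cv2.resize(p[135:255,245:395],None,fx=5,fy=5,interpolation=cv2.INTER_CUBIC))
p,d=__import__('plant').snapshot('top'); cv2.imwrite('pics/top3.png',p)
cv2.imwrite('pics/top3z.png',cv2.resize(p[140:240,265:365],None,fx=6,fy=6,interpolation=cv2.INTER_CUBIC))
E
```

```text
time_s: 5.45
tcp_pos: [0.5137, 0.1145, 0.095]
tcp_rot: [0.747, 1.433, -0.766]
wrist_force: [-1.9, -0.4, -0.6]
gripper_width: 0.0001
tcp [0.5137 0.1145 0.095 ] ang 34.37 -> tool mm [0.9 2.  0. ] spin 0.03 F [-1.92 -0.38 -0.56] w 0.0001 t 5.45
```

View pics/side3z.png

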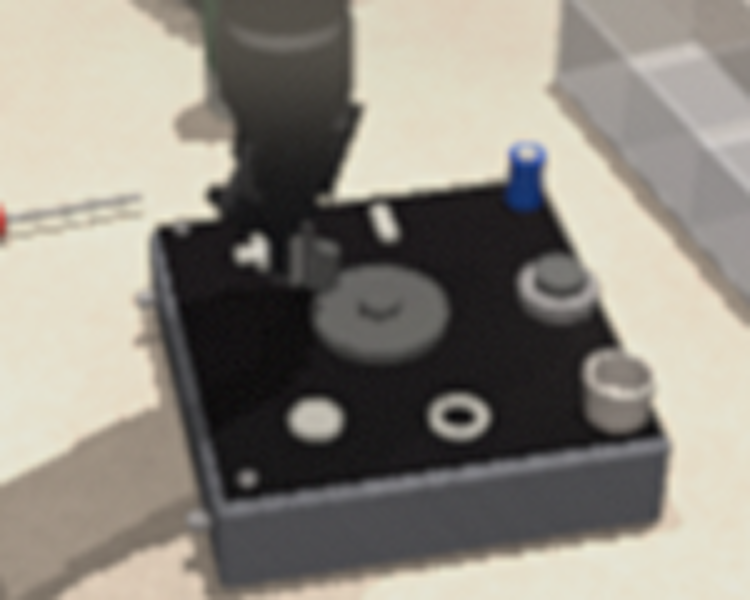

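View pics/top3z.png

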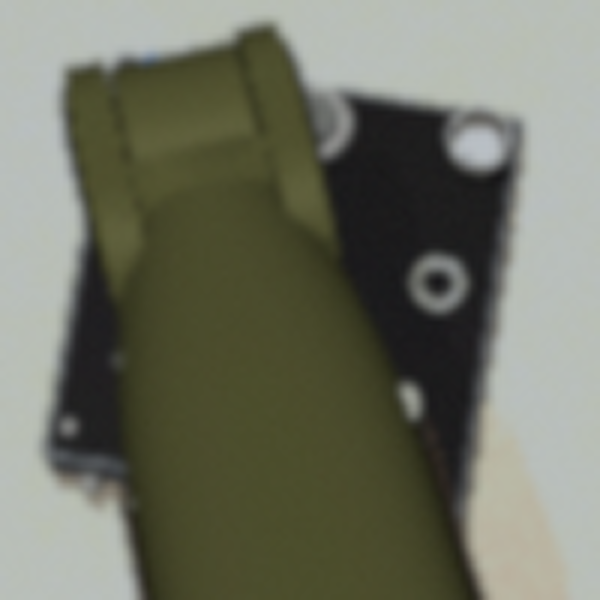

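Run:
```python
from plan import *
p=cv2.imread('pics/side3.png')[172:202,290:325]
cv2.imwrite('pics/side3y.png',cv2.resize(cv2.convertScaleAbs(p,alpha=1.6),None,fx=18,fy=18,interpolation=cv2.INTER_CUBIC))
# predicted fin-top corners in this crop for several theta
for th in(-.7,-.75,-.8,-.9):
  out=[]
  for r,s in((.030,-1),(.030,1),(.066,1),(.066,-1)):
    l=np.array([-r*np.cos(th),-r*np.sin(th)])+s*.004*np.array([-np.sin(th),np.cos(th)])
    out.append(((proj('side',[*w(l),.112])-[290,172]+.5)*18).round(0))
  print(th,[tuple(map(int,q)) for q in out])
```

```text
-0.7 [(384, 259), (407, 232), (213, 169), (189, 195)]
-0.75 [(388, 254), (413, 228), (224, 159), (199, 184)]
-0.8 [(391, 249), (419, 223), (236, 149), (209, 173)]
-0.9 [(401, 239), (432, 215), (263, 130), (231, 153)]
```

View pics/side3y.png

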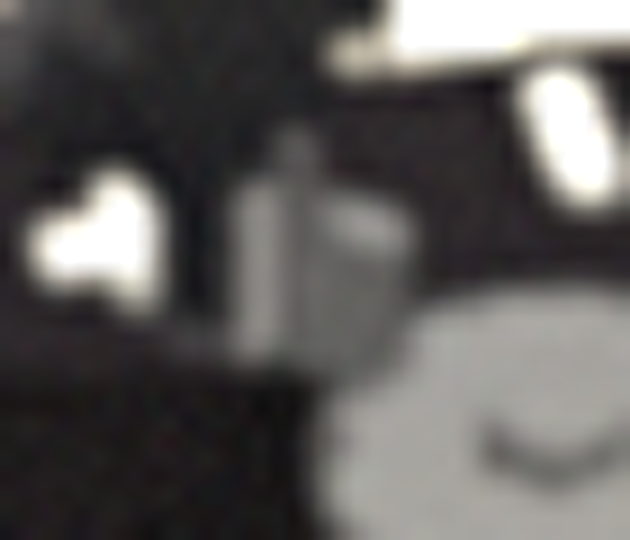

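```bash
python3 -m creep '[[0,0,2.4,-0.8,2],[0,0,2.4,-0.8,2],[0,0,2.3,-0.8,2],[0,0,1.5,-0.5,1],[0,0,0,0,0]]'
python3 - <<'E'
from plan import *
go(*tabpose(-.90,.017,r=.052))
E
python3 -m creep '[[0,0,-10,0,0],[0,0,-20,0,0],[0,0,-30,0,0],[0,0,0,0,0]]'
python3 - <<'E'
from plan import *
p,d=__import__('plant').snapshot('side'); cv2.imwrite('pics/side4.png',p)
cv2.imwrite('pics/side4z.png',cv2.resize(p[160:220,270:350],None,fx=9,fy=9,interpolation=cv2.INTER_CUBIC))
E
```

```text
time_s: 6.05
tcp_pos: [0.5188, 0.1205, 0.0947]
tcp_rot: [0.84, 1.395, -0.862]
wrist_force: [-0.4, -0.2, 0.7]
gripper_width: -0.0001
tcp [0.5188 0.1205 0.0947] ang 27.32 -> tool mm [ 0.7 -0.3  0.6] spin -1.3 F [-0.36 -0.25  0.7 ] w -0.0001 t 6.05
time_s: 6.45
tcp_pos: [0.4628, 0.0923, 0.0947]
tcp_rot: [0.838, 1.397, -0.858]
wrist_force: [-0.2, 0.1, -0.2]
gripper_width: -0.0001
```

View pics/side4z.png

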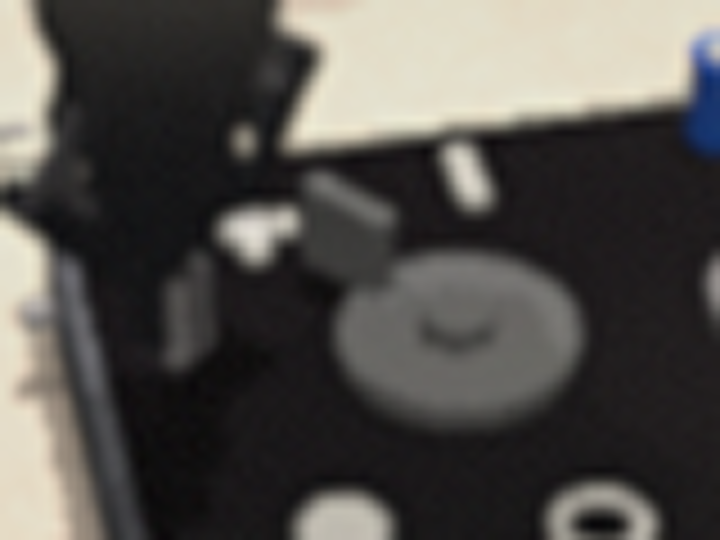

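The finger has backed off; the fin's top face is clear (zoomed (303–397, 170–228)), with the cross at (255,232) behind it.

Run:
```python
from plan import *
f=lambda q:loc(onz('side',q[0]/9+270-.5,q[1]/9+160-.5,.112))*1000
for q in((303,185),(388,228),(322,170),(397,212)): print(f(q))
a=(f((303,185))+f((322,170)))/2; b=(f((388,228))+f((397,212)))/2
print(a,b,np.arctan2(-a[1],-a[0]),np.arctan2(-(a-b)[1],-(a-b)[0]))
# bright-top mask PCA
p=cv2.imread('pics/side4.png'); print(p[176:190,300:318].mean(2).astype(int))
for th in(-.85,-.9,-.95,-1.0):
  out=[]
  for r,s in((.030,-1),(.030,1),(.066,1),(.066,-1)):
    l=np.array([-r*np.cos(th),-r*np.sin(th)])-s*.004*np.array([-np.sin(th),np.cos(th)])*-1
    out.append(((proj('side',[*w(l),.112])-[270,160]+.5)*9).round(0).astype(int).tolist())
  print(th,out)
```

```text
[-41.86215599  48.38530791]
[-19.40978492  20.11251129]
[-34.13223206  55.10208364]
[-14.74729249  27.7945757 ]
[-37.99719403  51.74369577] [-17.0785387   23.95354349] -0.9373965908826917 -0.9255463096751799
[[ 38  86 124 135 129 114 109 103  88  80  71  60  54  45  38  32  27  22]
 [ 25  45  58  58  51  43  40  36  29  22  23  22  23  23  24  26  23  22]
 [ 22  24  23  27  35  41  35  27  22  22  24  26  26  27  27  29  27  25]
 [ 25  25  27  44  73  88  81  57  36  27  24  27  26  26  29  27  27  22]
 [ 22  27  29  52  84 107 109  90  69  50  34  26  25  26  26  30  27  27]
 [ 20  23  25  45  71  90 101 104  98  86  67  46  33  25  24  28  25  26]
 [ 53  64  58  49  58  67  75  89 100 106  99  85  67  47  29  26  26  27]
 [125 142 128  74  58  59  59  66  78  92 104 106 100  76  41  25  27  26]
 [178 188 164  96  60  57  57  58  59  68  83  95  97  78  43  29  26  26]
 [176 168 145  89  60  58  59  58  58  58  63  71  72  59  35  24  26  24]
 [132 103  86  65  58  59  58  60  58  59  59  61  60  47  33  23  24  22]
 [ 97  47  36  44  58  60  59  60  59  60  59  60  61  47  32  28  36  40]
 [ 74  29  24  38  54  59  59  60  59  59  60  61  58  53  53  59  70  81]
 [ 44  25  24  31  43  50  56  60  61  60  60  59  60  69  85  96 102 110]]
-0.85 [[378, 230], [393, 218], [305, 178], [290, 189]]
-0.9 [[380, 227], [396, 216], [311, 173], [296, 184]]
-0.95 [[383, 225], [399, 214], [318, 169], [302, 180]]
-1.0 [[386, 223], [403, 212], [326, 165], [308, 175]]
```

```bash
python3 -m creep '[[0,-25,0,0,0],[0,-40,0,0,0],[0,-40,0,0,0],[0,0,-10,20,0],[0,0,-20,40,0],[0,0,-20,40,0],[0,0,-20,40,0],[0,0,-20,40,0],[0,0,-20,40,0],[0,0,-20,40,0],[0,0,-10,20,0],[0,0,0,0,0]]'
python3 - <<'E'
from plan import *
for n,(y0,y1,x0,x1) in dict(top=(165,215,280,340),side=(160,220,270,350)).items():
    p,d=__import__('plant').snapshot(n); cv2.imwrite(f'pics/{n}5.png',p)
    cv2.imwrite(f'pics/{n}5z.png',cv2.resize(p[y0:y1,x0:x1],None,fx=10 if n=='top' else 9,fy=10 if n=='top' else 9,interpolation=cv2.INTER_CUBIC))
E
```

```text
time_s: 7.7
tcp_pos: [0.4836, -0.2295, 0.212]
tcp_rot: [0.838, 1.381, -0.835]
wrist_force: [-0.0, 0.5, -0.2]
gripper_width: -0.0
```

View pics/top5z.png

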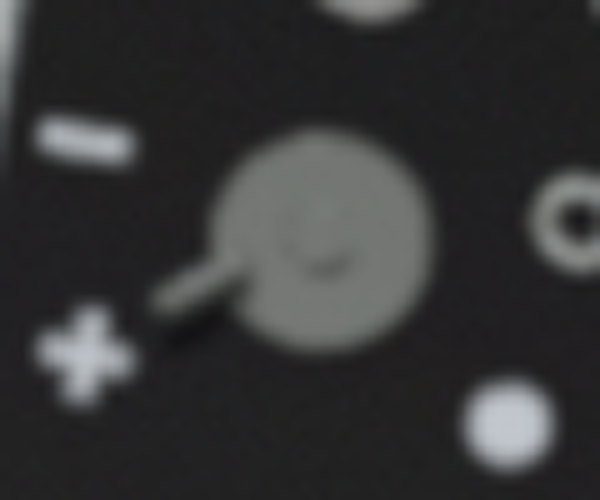

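View pics/side5z.png

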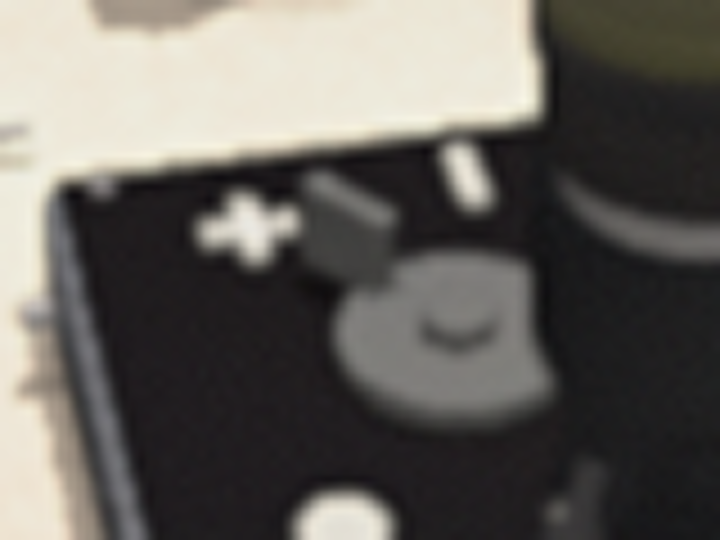

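```bash
cat > fin.py <<'E'
from plan import *
def fin(n,path,box,thr,rmin=.043,rmax=.075):
    p=cv2.imread(path).mean(2); s=8; x0,x1,y0,y1=box
    G=cv2.resize(p[y0:y1,x0:x1],None,fx=s,fy=s,interpolation=cv2.INTER_CUBIC)
    pts=[]
    for j,i in zip(*np.nonzero(G>thr)):
        l=loc(onz(n,(i+.5)/s-.5+x0,(j+.5)/s-.5+y0,.112))
        r=np.hypot(*l); a=np.arctan2(-l[1],-l[0])
        if rmin<r<rmax and -1.2<a<-.6: pts.append(l)
    pts=np.array(pts); c=pts.mean(0); u,sv,v=np.linalg.svd(pts-c); d=v[0]*np.sign(v[0]@c)
    print(n,thr,len(pts),'centroid',(c*1000).round(1),'r',np.hypot(*c).round(4),'th centroid',np.arctan2(-c[1],-c[0]).round(3),'th axis',np.arctan2(-d[1],-d[0]).round(3))
E
python3 - <<'E'
from fin import *
for t in(55,65,75,85): fin('top','pics/top5.png',(292,306,188,200),t)
for t in(70,75,80): fin('side','pics/side5.png',(302,315,177,188),t,.03)
print(loc(onz('top',*centroids('top',cv2.imread('pics/top5.png'),265,300,190,210)[0][0],.074)))
for c,a in centroids('top',cv2.imread('pics/top5.png'),280,300,190,210)+[]: print(c,a,ang(onz('top',*c,.074)))
for c,a in centroids('side',cv2.imread('pics/side5.png'),285,303,176,192,120): print(c,a,ang(onz('side',*c,.074)))
E
```

```text
Traceback (most recent call last):
  File "fin.py", line 7, in fin
    l=loc(onz(n,(i+.5)/s-.5+x0,(j+.5)/s-.5+y0,.112))
          ~~~^^^^^^^^^^^^^^^^^^^^^^^^^^^^^^^^^^^^^^
  File "h.py", line 13, in onz
    p,d=ray(n,u,v); return p+d*(z-p[2])/d[2]
        ~~~^^^^^^^
  File "h.py", line 7, in ray
    m,f=K(n); x=(u-m['cx'])/f; y=(v-m['cy'])/f
        ~^^^
  File "h.py", line 5, in K
    m=camera_model(n); f=200/np.tan(np.radians(m['vfov']/2)); return m,f
ValueError: time passes only in moves, steps and waits
```

```bash
sed -i 's/^def K(n):/from functools import lru_cache\n@lru_cache(None)\ndef K(n):/' h.py
python3 - <<'E'
from fin import *
for t in(55,65,75,85): fin('top','pics/top5.png',(292,306,188,200),t)
for t in(70,75,80): fin('side','pics/side5.png',(302,315,177,188),t,.03)
for c,a in centroids('top',cv2.imread('pics/top5.png'),280,300,190,210)+[]: print(c,a,ang(onz('top',*c,.074)))
for c,a in centroids('side',cv2.imread('pics/side5.png'),285,303,176,192,120): print(c,a,ang(onz('side',*c,.074)))
E
```

```text
top 55 1687 centroid [-31.7  44. ] r 0.0543 th centroid -0.947 th axis -0.921
top 65 1373 centroid [-31.4  43.8] r 0.0539 th centroid -0.949 th axis -0.873
top 75 1098 centroid [-31.   43.4] r 0.0533 th centroid -0.951 th axis -0.873
top 85 840 centroid [-30.6  42.9] r 0.0527 th centroid -0.952 th axis -0.872
side 70 2271 centroid [-30.2  36.7] r 0.0475 th centroid -0.883 th axis -0.885
side 75 2024 centroid [-30.   36.9] r 0.0475 th centroid -0.889 th axis -0.867
side 80 1813 centroid [-29.8  36.9] r 0.0474 th centroid -0.891 th axis -0.857
[288.10360227 200.01822299] 46.140625 -0.9650956856979119
[291.87039689 176.66704173] 38.1875 -1.0894829906240753
[297.1945947  184.83021715] 49.828125 -0.9535409080008888
```

```bash
cat > edge.py <<'E'
from plan import *
from scipy.ndimage import map_coordinates
def edge(n,path,th0,z=.112,half=.004):
    g=cv2.imread(path).mean(2); res=[];offs=np.linspace(-.014,.024,153)
    d=np.array([-np.cos(th0),-np.sin(th0)]); cw=np.array([d[1],-d[0]])  # cw = clockwise side (far side)
    prof=[]
    rs=np.linspace(.046,.060,15) if n=='top' else np.linspace(.036,.060,25)
    for r in rs:
        px=np.array([proj(n,[*w(d*r+cw*q),z]) for q in offs])
        v=map_coordinates(g,[px[:,1],px[:,0]],order=3); prof.append(v)
        i=int(np.argmax(np.where(abs(offs)<.009,v,0))); pk=v[i]; bg=v[i:i+70].min(); h=(pk+bg)/2
        j=i
        while v[j]>h: j+=1
        e=offs[j-1]+(v[j-1]-h)/(v[j-1]-v[j])*(offs[j]-offs[j-1]); res.append((r,e,offs[i],pk,bg))
    res=np.array(res); k,c=np.polyfit(res[:,0],res[:,1],1); m=res[:,1].mean();rm=res[:,0].mean()
    print(n,'far edge mean off mm',(m*1e3).round(2),'-> th from position',round(th0-(m-half)/rm,3),'slope th',round(th0-k,3),'peak off',(res[:,2].mean()*1e3).round(2),'pk,bg',res[:,3:].mean(0).round(0))
    v=np.mean(prof,0); print(dict(zip((offs[::8]*1e3).round(0).astype(int).tolist(),v[::8].round(0).astype(int).tolist())))
E
python3 - <<'E'
from edge import *
edge('top','pics/top5.png',-.93); edge('side','pics/side5.png',-.93); edge('side','pics/side4.png',-.93)
# frame check: disc edges, hub via axis at z=.082 : disc outline centroid in both
for n,path,box in(('top','pics/top0.png',(265,365,140,240)),):
    g=cv2.imread(path).mean(2); s=8; x0,x1,y0,y1=box
    G=cv2.resize(g[y0:y1,x0:x1],None,fx=s,fy=s,interpolation=cv2.INTER_CUBIC)
    P=[];
    for j,i in zip(*np.nonzero(G[::2,::2]>70)):
        l=loc(onz(n,(2*i+.5)/s-.5+x0,(2*j+.5)/s-.5+y0,.082))
        if np.hypot(*l)<.055 and l[0]>-0.02:P.append(l)
    P=np.array(P); (c,r)=cv2.minEnclosingCircle((P*1e3).astype(np.float32)); print('disc',c,r)
E
```

```text
top far edge mean off mm 6.74 -> th from position -0.982 slope th -0.869 peak off 1.23 pk,bg [108.  32.]
{-14: 22, -12: 24, -10: 30, -8: 40, -6: 56, -4: 76, -2: 94, 0: 106, 2: 107, 4: 97, 6: 78, 8: 57, 10: 42, 12: 34, 14: 33, 16: 32, 18: 33, 20: 33, 22: 32, 24: 32}
side far edge mean off mm 5.66 -> th from position -0.964 slope th -0.941 peak off -0.45 pk,bg [114.  27.]
{-14: 64, -12: 60, -10: 62, -8: 70, -6: 83, -4: 98, -2: 110, 0: 113, 2: 105, 4: 88, 6: 66, 8: 45, 10: 32, 12: 27, 14: 27, 16: 28, 18: 28, 20: 29, 22: 29, 24: 31}
side far edge mean off mm 5.59 -> th from position -0.963 slope th -0.943 peak off -0.43 pk,bg [106.  24.]
{-14: 59, -12: 56, -10: 58, -8: 65, -6: 77, -4: 92, -2: 103, 0: 106, 2: 98, 4: 82, 6: 61, 8: 41, 10: 29, 12: 25, 14: 25, 16: 25, 18: 26, 20: 27, 22: 27, 24: 29}
disc (0.45646196603775024, 0.7101108431816101) 40.29363250732422
```

Fin centre-line from two views: top about -0.95, side about -0.93 to -0.94; the cross measures -0.96. That is within about 2 mm at the mark, inside my measuring error, so I leave it. Next is the button.

Run:
```python
from plan import *
from plant import snapshot
p=cv2.imread('pics/side5.png')
# button centre: top view, z=.095
g=cv2.imread('pics/top0.png')[150:172,305:330]
cv2.imwrite('pics/btn.png',cv2.resize(g,None,fx=20,fy=20,interpolation=cv2.INTER_CUBIC))
for n in('top','side'):
    d=np.load(n+'0.npy'); u,v=proj(n,[*w([.11,0]),.095]).round().astype(int)
    for dv in range(-3,4):
        print([round(float((lambda pr:pr[0][2]+pr[1][2]*d[v+dv,u+du])(ray(n,u+du,v+dv))),3) for du in range(-4,5)])
print(proj('top',[*w([.11,0]),.095]))
go([*w([.110,0]),.20],None)
```

```text
[0.088, 0.083, 0.093, 0.093, 0.094, 0.092, 0.081, 0.091, 0.074]
[0.09, 0.086, 0.09, 0.098, 0.094, 0.098, 0.096, 0.085, 0.086]
[0.097, 0.097, 0.092, 0.091, 0.092, 0.092, 0.087, 0.094, 0.075]
[0.087, 0.096, 0.096, 0.102, 0.089, 0.094, 0.096, 0.087, 1.747]
[0.092, 0.094, 0.093, 0.09, 0.096, 0.096, 0.088, 0.092, 0.081]
[0.086, 0.095, 0.093, 0.096, 0.089, 0.095, 0.088, 0.098, 0.085]
[0.094, 0.095, 0.089, 0.092, 0.097, 0.089, 0.09, 0.083, 0.075]
[0.073, 0.073, 0.072, 0.067, 0.072, 0.073, 0.073, 0.072, 0.002]
[0.071, 0.091, 0.091, 0.096, 0.092, 0.091, 0.093, 0.094, 0.065]
[0.095, 0.093, 0.095, 0.093, 0.095, 0.096, 0.093, 0.091, 0.092]
[0.091, 0.093, 0.093, 0.095, 0.094, 0.094, 0.093, 0.093, 0.095]
[0.093, 0.09, 0.095, 0.095, 0.095, 0.094, 0.095, 0.094, 0.094]
[0.094, 0.09, 0.089, 0.094, 0.091, 0.093, 0.095, 0.093, 0.094]
[0.088, 0.09, 0.094, 0.094, 0.093, 0.095, 0.091, 0.094, 0.092]
[316.79425853 158.91209042]
tcp [ 0.4833 -0.2269  0.2118] ang 28.35 -> tool mm [  13.   299.5 -168.5] spin 0 F [-0.57 -0.31 -0.59] w -0.0 t 7.8
```

View pics/btn.png

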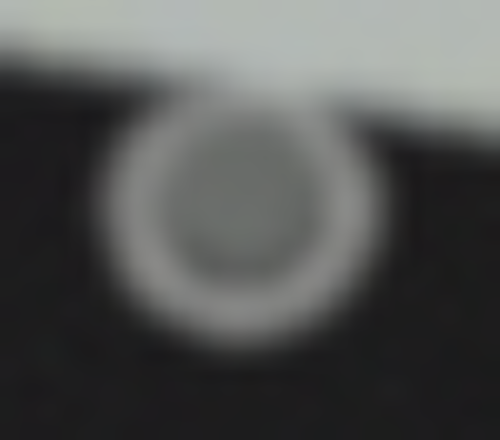

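The cap centre is at pixel (316.5,159.5), against a prediction of (316.8,158.9). The cap top is at z ≈ 0.094.

```bash
python3 -m creep '[[0,0,16,-10,0],[0,0,30,-17,0],[0,0,35,-20,0],[0,0,35,-20,0],[0,0,35,-20,0],[0,0,35,-20,0],[0,0,35,-20,0],[0,0,35,-20,0],[0,0,30,-17,0],[0,0,10,-6,0],[0,0,0,0,0]]'
python3 - <<'E'
from plan import *
go([*w([.110,0]),.11],None)
E
```

```text
time_s: 8.9
tcp_pos: [0.6644, 0.0958, 0.2144]
tcp_rot: [0.826, 1.391, -0.812]
wrist_force: [0.2, -0.5, 0.1]
gripper_width: -0.0001
tcp [0.6644 0.0958 0.2144] ang 29.55 -> tool mm [104.5 -15.4  28.2] spin 0 F [ 0.18 -0.48  0.09] w -0.0001 t 8.9
```

```bash
python3 -m creep '[[0,0,-6,12,0],[0,0,-6,12,0],[0,0,-3,4,0],[0,20,0,0,0],[0,30,0,0,0],[0,25,0,0,0],[0,12,0,0,0],[0,4,0,0,0],[0,0,0,0,0]]'
python3 - <<'E'
from plan import *
go([*w([.110,0]),.102],None)
p,d=__import__('plant').snapshot('side'); cv2.imwrite('pics/side6.png',p)
cv2.imwrite('pics/side6z.png',cv2.resize(p[135:255,265:395],None,fx=5,fy=5,interpolation=cv2.INTER_CUBIC))
E
```

```text
time_s: 9.8
tcp_pos: [0.6641, 0.0493, 0.1248]
tcp_rot: [0.835, 1.384, -0.822]
wrist_force: [-0.7, 0.0, -0.2]
gripper_width: -0.0001
tcp [0.6641 0.0493 0.1248] ang 28.84 -> tool mm [ 22.8   9.1 -11.4] spin 0 F [-0.67  0.02 -0.21] w -0.0001 t 9.8
```

View pics/side6z.png

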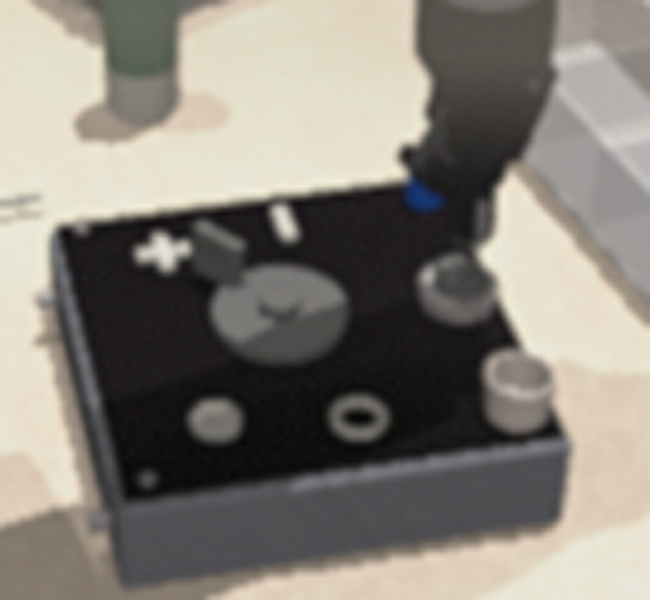

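The fingertip is above the button, slightly to the right (zoomed (480,240)); the tab still points at the cross. Centring, then down.

```bash
python3 -m creep '[[0,0,4,-5,0],[0,0,4,-5,0],[0,0,1,-1,0],[0,0,0,0,0],[0,8,0,0,0],[0,6,0,0,0],[0,4,0,0,0],[0,2,0,0,0],[0,0,0,0,0]]'
python3 - <<'E'
from plan import *
go([*w([.110,0]),.094],None)
E
```

```text
time_s: 10.75
tcp_pos: [0.6701, 0.0655, 0.1073]
tcp_rot: [0.837, 1.379, -0.817]
wrist_force: [-0.0, 0.1, -0.1]
gripper_width: -0.0
tcp [0.6701 0.0655 0.1073] ang 28.92 -> tool mm [13.2 -4.   0. ] spin 0 F [-0.02  0.05 -0.07] w -0.0 t 10.75
```

```bash
python3 -m creep '[[0,0,-3,0,0],[0,5,0,0,0],[0,4,0,0,0],[0,2,0,0,0],[0,2,0,0,0]]'; python3 -m creep '[[0,2,0,0,0],[0,2,0,0,0]]'; python3 -m creep '[[0,2,0,0,0],[0,2,0,0,0]]'
```

```text
time_s: 11.25
tcp_pos: [0.6679, 0.0635, 0.0935]
tcp_rot: [0.837, 1.378, -0.817]
wrist_force: [-0.5, -0.8, 0.2]
gripper_width: 0.0
time_s: 11.45
tcp_pos: [0.6679, 0.0635, 0.0894]
tcp_rot: [0.837, 1.378, -0.817]
wrist_force: [-1.0, -1.1, 3.2]
gripper_width: 0.0004
time_s: 11.65
tcp_pos: [0.668, 0.0635, 0.0859]
tcp_rot: [0.837, 1.378, -0.817]
wrist_force: [-4.7, 0.1, 15.5]
gripper_width: -0.0001
```

Spring resistance then a hard stop (15 N, over the 5 N needed): fully in. Brief hold, then lift.

```bash
python3 -m creep '[[0,1,0,0,0],[0,1,0,0,0]]'; python3 -m creep '[[0,-5,0,0,0],[0,-10,0,0,0],[0,-20,0,0,0],[0,-30,0,0,0],[0,-30,0,0,0],[0,-15,0,0,0],[0,0,0,0,0]]'
```

```text
time_s: 11.85
tcp_pos: [0.668, 0.0636, 0.0861]
tcp_rot: [0.837, 1.377, -0.817]
wrist_force: [-4.2, 0.2, 9.2]
gripper_width: 0.0004
time_s: 12.55
tcp_pos: [0.6648, 0.0641, 0.2013]
tcp_rot: [0.838, 1.377, -0.816]
wrist_force: [1.2, -0.1, 0.5]
gripper_width: -0.0002
```

Swing aside (to -y, at height) and check.

```bash
python3 -m creep '[[0,0,-15,10,0],[0,0,-30,20,0],[0,0,-35,20,0],[0,0,-35,20,0],[0,0,-35,20,0],[0,0,-35,20,0],[0,0,-35,25,0],[0,0,-30,25,0],[0,0,-15,10,0],[0,0,0,0,0]]'
python3 - <<'E'
from plan import *
for n,(y0,y1,x0,x1) in dict(top=(140,240,265,365),side=(135,255,265,395)).items():
    p,d=__import__('plant').snapshot(n); cv2.imwrite(f'pics/{n}7.png',p)
    cv2.imwrite(f'pics/{n}7z.png',cv2.resize(p[y0:y1,x0:x1],None,fx=5,fy=5,interpolation=cv2.INTER_CUBIC))
from edge import edge
edge('top','pics/top7.png',-.94)
try: edge('side','pics/side7.png',-.94)
except Exception as e: print(e)
for a,b in((0,7),):
  x=cv2.imread('pics/top0.png').astype(int);y=cv2.imread('pics/top7.png').astype(int)
  cv2.imwrite('pics/diff.png',np.clip(abs(x-y).max(2)*3,0,255).astype(np.uint8))
E
```

```text
time_s: 13.55
tcp_pos: [0.498, -0.226, 0.1852]
tcp_rot: [0.834, 1.391, -0.824]
wrist_force: [1.4, 0.9, -0.2]
gripper_width: 0.0
top far edge mean off mm 6.21 -> th from position -0.982 slope th -0.877 peak off 0.58 pk,bg [108.  32.]
{-14: 23, -12: 25, -10: 32, -8: 44, -6: 62, -4: 82, -2: 99, 0: 108, 2: 105, 4: 93, 6: 73, 8: 52, 10: 39, 12: 34, 14: 33, 16: 33, 18: 32, 20: 32, 22: 32, 24: 32}
side far edge mean off mm 5.12 -> th from position -0.963 slope th -0.937 peak off -0.83 pk,bg [115.  27.]
{-14: 63, -12: 61, -10: 65, -8: 74, -6: 88, -4: 103, -2: 113, 0: 114, 2: 103, 4: 84, 6: 61, 8: 42, 10: 31, 12: 28, 14: 28, 16: 29, 18: 28, 20: 29, 22: 30, 24: 32}
```

View pics/top7z.png

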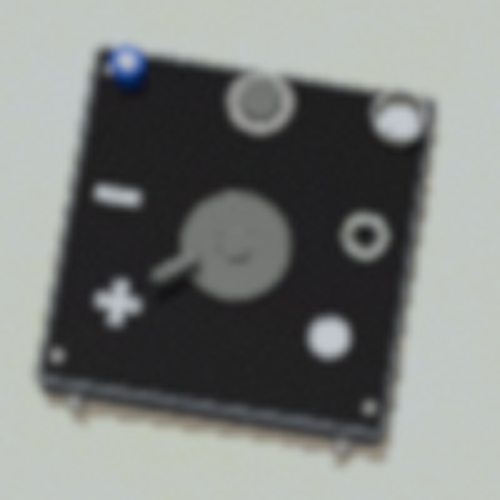

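View pics/side7.png

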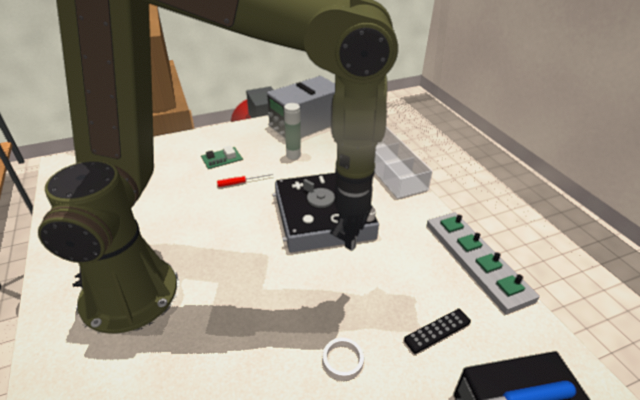

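View pics/diff.png

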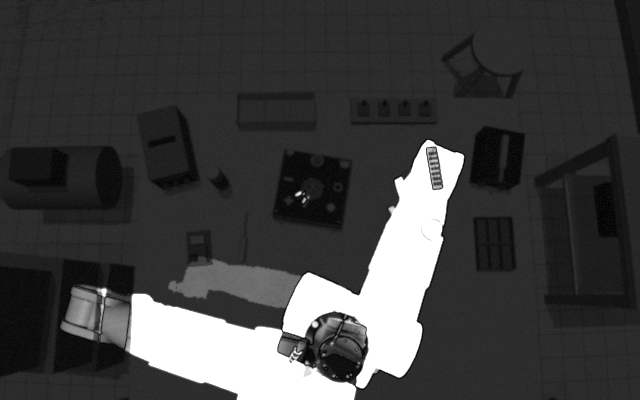

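The final pictures show the tab at the cross, the button up, and the capacitor, cup, can, board, screwdriver and the rest unchanged; in the difference image only the arm, its shadow and the tab differ. The robot touches nothing.

```bash
python3 -m creep '[[0,0,0,0,0],[0,0,0,0,0]]'; python3 -c "
from plant import close_job; print(close_job())"
```

```text
time_s: 13.85
tcp_pos: [0.4994, -0.2225, 0.1847]
tcp_rot: [0.832, 1.393, -0.819]
wrist_force: [0.4, -0.2, 0.1]
gripper_width: -0.0004
the job is handed in; nothing more can be done
None
```

I pushed the tab round clockwise with the side of the shut fingers, from about -0.31 rad to the cross. The push readings stayed below about 3 N. Then I pressed the test button until it hit its stop, at about 15 N after some 6–7 mm of travel, and let it come back up. I swung the arm clear and handed the job in at 13.9 s.

- **Tab angle:** my last position checks put the tab between about -0.93 and -0.98 rad, and the cross sits at -0.96. The readings do not fully agree. The tab's centre line read about -0.95 from the top view and about -0.93 from the side, and its far edge read -0.98 and -0.96. The edge-slope readings were -0.88 from the top, where the tab spans few pixels, and -0.94 from the side. I judged the error to be about 0.02 rad (2 mm at the mark) and did not nudge it further.
- **Order and surroundings:** the tab was at the cross before the press and had not moved afterwards. Between the first and last top views, the only visible changes were the tab, the arm and its shadow. The tape and remote lay partly behind the arm in that comparison; in the side view they are in their starting places.

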